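# Unlock the specimen carrier and present its lock at the reader

### The job

Take the combination lock off the specimen carrier: turn its dial clockwise, click by click, until the yellow pointer has clicked in at the red mark beside the shackle, then pull the shackle fully out and lift the lock off its stud. Hold the open lock level, dial up, centred about 10 cm above the round reader pad, and finish while still holding it there in mid-air. Leave the tube rack, the bottle and the black cap where they are.

Things in the scene. Friction and masses are not known exactly. Their poses are not given: they have to be found in the camera images.
- lock: Loose blue lock lying flat, dial up, in a nest on the carrier's lid; body 56 x 60 x 26 mm (x, y, z), about 0.34 kg in all. Origin at the centre of its underside, z up. The shackle leaves its -x face (towards the robot, give or take the yaw). The nest's rim (8 mm high, 1.5 mm play all round) stops it sliding and turning; it lifts straight up once the shackle is out.
- lock_mid (a point): Middle of the lock body, on the dial axis, 13 mm above its underside; axes as lock.
- dial_grip (a point): On the dial axis, in the dial's black grip bar, 45 mm above the lock's underside. The bar is 40 mm long, 10 mm thick, 24 mm high (32 to 56 mm above the underside), on a disc 42 mm across whose top is at 32 mm. Axes turn with the dial: x along the bar, y across it. Pinch the bar across its thickness from above, to turn and also to lift.
- dial_pointer (a point): Top of the pointer end of the grip bar (yellow stripe), 20 mm from the dial axis on the bar's -x end.
- dial (a joint): Dial angle, rad: 0 = pointer at the red mark on the -x edge of the lock's top, the only place (within 8 degrees) that frees the shackle. Positive = pointer turned counter-clockwise seen from above, so clockwise brings it to 0. It clicks every 0.524 rad; each click holds and recentres it (about 0.05 N m to leave). Starts at 1.05 to 2.1; stops at -0.6 and 2.7.
- shackle (a joint): How far the shackle is pulled out along the lock's -x, m: 0 closed (about 2 mm of play while locked), 0.024 fully out (a stop). About 2 N of friction, plus damping of 8 N per m/s; it stays where it is left.
- shackle_grip (a point): Midway between the two straight legs of the shackle, at leg height (15 mm above the lock's underside, 23 mm above the carrier's lid); moves with the shackle, axes as lock. Legs: 8 mm round steel bars along x at y = +/-21 mm (50 mm over both), straight for 12 mm to either side of this point. Grip across both from above, fingers outside, and pull level.
- case: Specimen carrier, white box with a pale blue-grey lid fixed to the bench, 250 x 290 mm and 100 mm high; origin under its centre, its front faces -x. On the lid the nest (8 mm plate) lies with its centre at x = +40 mm, y = 0; the stud stands at x = -8 mm.
- reader: Reader pad fixed to the bench: white base 130 x 130 mm, with a round black pad (88 mm) in a green ring; origin under its centre.
- reader_top (a point): Centre of the round pad's top, 19 mm above the bench, z up.
- tube_rack: Bystander: teal rack with ten capped tubes, 85 x 200 mm, 107 mm high, origin at the centre of its underside.
- reagent: Bystander: amber bottle, 52 mm diameter, 100 mm high, origin at the centre of its underside.
- rotor_cap: Bystander: black round cap, 36 mm diameter, 22 mm high, standing loose on the carrier's lid near a far corner; origin at the centre of its underside.
- shackle_bow (a point): Middle of the shackle's cross bar (8 mm round), 20 mm to the -x side of shackle_grip; moves with the shackle.
- stud_head (a point): Top centre of the flat brass head (40 mm along x, 20 mm along y, 7 mm thick) of the stud fixed to the lid, 29 mm above the lock's underside, between the shackle's legs, axes as case. It overhangs the shut shackle's bow, so the shut lock cannot be lifted; with the shackle fully out the lock lifts straight up over it, with at least 7 mm free all round.
Not all that is in view belongs to the job. Leave any green look-alike of the lock alone.

How it is judged:
On the way, in this order (a step that is already met when the one before it is completed fails the run):
1. the dial's pointer rests at the red mark, shackle still shut (value of joint dial between -0.14 and 0.14 rad and value of joint shackle below 0.006 m), for 0.2 s.
2. the shackle is pulled out (value of joint shackle above 0.019 m), for 0.2 s.
3. the open lock is lifted clear of the stud (z of lock in the frame of case above 0.145 m and value of joint shackle above 0.016 m), for 0.1 s.
At the end, for the whole second after the job is handed in: The lock is held still in the fingers and touches neither carrier nor reader: its middle within 35 mm of the reader pad's centre seen from above, its underside 50 to 150 mm above the pad, dial up and level within 0.3 rad, the shackle still out by more than 16 mm (horizontal distance between lock_mid and reader_top below 0.035 m and z of lock in the frame of reader_top between 0.05 and 0.15 m and angle between lock's own z axis and vertical below 0.3 rad and value of joint shackle above 0.016 m and contact force between lock and the fingers above 1 N and contact force between lock and case below 0.1 N and contact force between lock and reader below 0.1 N and linear speed of lock below 0.03 m/s); the arm keeps its last pose, push and grip.
It fails at once if the lock is wrenched off its stud with the shackle shut (z of lock in the frame of case above 0.145 m and value of joint shackle below 0.01 m).
It fails at once if the tube rack is disturbed (distance of tube_rack from where it was at the start of the episode above 0.03 m or angle between tube_rack's own z axis and vertical above 0.4 rad).
It fails at once if the bottle is disturbed (distance of reagent from where it was at the start of the episode above 0.03 m or angle between reagent's own z axis and vertical above 0.4 rad).
It fails at once if the black cap is knocked away (distance of rotor_cap from where it was at the start of the episode above 0.03 m or angle between rotor_cap's own z axis and vertical above 0.4 rad).
It also fails if it takes over 72 s, if anything falls off the work surface, if the arm or the gripper's body presses on something with over 40 N, if the wrist force passes 120 N, or if a joint passes its speed limit or range.

### The arm

A 6-joint arm with a two-finger parallel gripper is mounted at the origin on the work surface. World frame = base frame: x ahead of the robot, y to its left, z up, the work surface at z = 0. Lengths are in m, angles in rad, forces in N, time in s.
With the tool pointing down it reaches from about 0.4 to 0.825 m from the base axis. Payload 7 kg.
Tool frame: the origin (TCP) lies between the finger pads; the fingertips stand 25 mm ahead of it and the grasp point (between the pads) lies 6 mm ahead of it (arm.tip_extent is the z of the fingertips in the tool frame, in m); z points along the fingers, x is the direction in which the jaws open and shut, and the axes are right-handed (so a half turn about z gives the same grasp; the last joint's range is limited). The gripper opens to 88 mm and grips with 3 to 60 N. Pads are 19 mm wide; open, the fingers measure 130 mm over their backs; the gripper's body (78 mm by 193 mm) begins 47 mm behind the grasp point.
Start: joints at [1.553, 0.359, 0.012, 0, -1.224, -0.288], TCP at [0.203, 0.644, 0.252] pointing down, gripper open.
Joint ranges: [-3.07, 3.07], [-1.43, 2.12], [-1.02, 1.25], [-3.03, 1.67], [-3.05, -0], [-3.03, 3.03]. Speed limits (rad/s): [2.39, 2.39, 3.01, 3.14, 3.14, 3.14].

### API

Orientations are given as [roll, pitch, yaw] about the fixed x, y, z axes, in that order (R = Rz(yaw) Ry(pitch) Rx(roll)).
In Python, from station import monitor, grab_frame, job_done, arm gives the robot as it stands.
- The arm moves only by the shell command python3 -m jog 'ROWS' [FORCE]. ROWS is JSON, a list that holds one entry, the list of rows, each a list of 7 numbers: the shift along the world's x, y, z in m, then the turn, a rotation vector about the world's x, y, z in rad, then the opening, from 0 (shut) to 1 (fully open). In form: [[[dx, dy, dz, ax, ay, az, claw], ...]]. A call has 1 to 20 rows; each row shifts and turns the commanded pose from where the row before left it; what a row does not reach is not made up. A row lasts 1/8 s, in which the tool goes at most 62.5 mm and 10.7 degrees, less where a joint would pass 70% of its speed; a pose out of reach is approached as far as the arm can. A call is refused whole if a number of a shift passes 0.0625 or a number of a turn 0.188, either way. A call with a gripper value outside its range is refused whole. The fingers move at their own pace and stop on an object; FORCE is the grip in N (left out, the last holds). Time passes only in rows, so rows that do not move let the fingers close. It gives the time, the measured TCP pose, the force and the opening at its end, in the units of the state.
- monitor.get_state(): the state, without advancing time (a new reading comes with each control period).
- grab_frame(name): name is "scene" or "top" or "wrist"; returns a dict with "pixels" (420x560x3 uint8, red, green, blue), "K" (3x3 intrinsics, pixels), "view" (4x4, takes a point from world to camera coordinates); the wrist camera has in their place "hand_eye" (4x4, takes a point from camera to tool coordinates, whose origin is the TCP and whose axes are the tool frame's). Camera axes: x right, y down, z forward; pixel columns grow to the right and rows downward; lengths in m; the calibration is good to about 2 mm. A picture is of the moment at which its call begins: read the wrist's pose just before it. There is no depth.
- job_done(): hands the job in, once; it reports no verdict.
The state is a dict: "t": time; "q": joint angles; "qd": joint speeds; "joint_efforts": joint torques, N m; "eef_pos": TCP position; "ee_rot": TCP orientation; "force": force on the tool from outside, world axes, zero at the start; "moment": the same for the moment, N m; "width": finger opening in m.
Only numpy, scipy, OpenCV 4.12 (cv2) and the standard library are available. Lean on these libraries where they do the work, as an engineer would, in place of code of your own. Each camera call takes 0.05 s, during which the arm holds its last target.

## Working session

There is one attempt and no reset: what is moved stays moved. The work goes in short steps, Python scripts to look and compute and a shell command to move; the robot and the scene stay as the last step left them, time stands still between calls to the robot, and variables do not carry over. Pictures are saved under pics/ and viewed, and the job is handed in when it is done.

```bash
ls; mkdir -p pics; cat > h.py <<'E'
import numpy as np, cv2
from station import monitor, grab_frame, job_done, arm
from scipy.spatial.transform import Rotation as R
def save(f,n,crop=None,s=1):
    im=f["pixels"][:,:,::-1]
    if crop: x0,y0,x1,y1=crop; im=im[y0:y1,x0:x1]
    im=cv2.resize(im,None,fx=s,fy=s,interpolation=cv2.INTER_CUBIC); cv2.imwrite('pics/'+n,im)
def T(f,st):
    "cam->world"
    if "view" in f: return np.linalg.inv(np.array(f["view"]))
    M=np.eye(4); M[:3,:3]=R.from_euler('xyz',st["ee_rot"]).as_matrix(); M[:3,3]=st["eef_pos"]
    return M@np.array(f["hand_eye"])
def ray(f,uv,z,st=None):
    M=T(f,st); d=M[:3,:3]@np.linalg.inv(f["K"])@np.array([uv[0],uv[1],1.]); o=M[:3,3]
    return o+d*(z-o[2])/d[2]
def proj(f,p,st=None):
    c=np.linalg.inv(T(f,st))@np.append(p,1); q=np.array(f["K"])@c[:3]; return q[:2]/q[2]
E
python3 - <<'E'
from h import *
print(monitor.get_state())
for n in("scene","top","wrist"):
    f=grab_frame(n); save(f,n+'0.png'); np.savez('pics/'+n+'0.npz',**f)
    print(n,T(f,monitor.get_state()).round(3).tolist(),np.array(f["K"]).tolist())
E
```

```text
pics
{'t': 0.0, 'q': array([ 1.55306950e+00,  3.59378322e-01,  1.10552440e-02, -3.44860157e-04,
       -1.22413877e+00, -2.88124000e-01]), 'qd': array([-1.99585923e-03, -9.78532927e-04,  1.03912668e-05,  3.44719126e-04,
       -1.37552399e-03,  1.57653105e-04]), 'joint_efforts': array([ 3.26777138e-05, -5.82707405e+01,  2.93048108e+01,  6.99691325e+00,
        6.94245362e-03, -1.66459645e-04]), 'eef_pos': array([0.20311918, 0.64322729, 0.2506276 ]), 'ee_rot': array([-3.14143017e+00, -1.68899432e-03, -1.87676473e+00]), 'force': array([ 0.49027156,  0.3732271 , -0.62328431]), 'moment': array([-0.01884884,  0.05198542,  0.01692987]), 'width': 0.08734592448411785}
scene [[-0.69, 0.421, -0.589, 1.224], [0.724, 0.39, -0.569, 0.626], [-0.009, -0.819, -0.574, 0.773], [0.0, 0.0, 0.0, 1.0]] [[424.4540257632066, 0.0, 283.78803811463285], [0.0, 424.4540257632066, 212.62590507803856], [0.0, 0.0, 1.0]]
top [[0.003, -0.989, 0.148, 0.288], [-1.0, -0.001, 0.014, -0.035], [-0.014, -0.148, -0.989, 1.724], [0.0, 0.0, 0.0, 1.0]] [[531.6439526056037, 0.0, 280.64491081733706], [0.0, 531.6439526056037, 214.88928395310418], [0.0, 0.0, 1.0]]
wrist [[-0.3, -0.907, -0.296, 0.283], [-0.954, 0.286, 0.092, 0.618], [0.001, 0.31, -0.951, 0.384], [0.0, 0.0, 0.0, 1.0]] [[330.7543918935908, 0.0, 276.2181028270534], [0.0, 330.7543918935908, 204.34143348246786], [0.0, 0.0, 1.0]]
```

View pics/scene0.png

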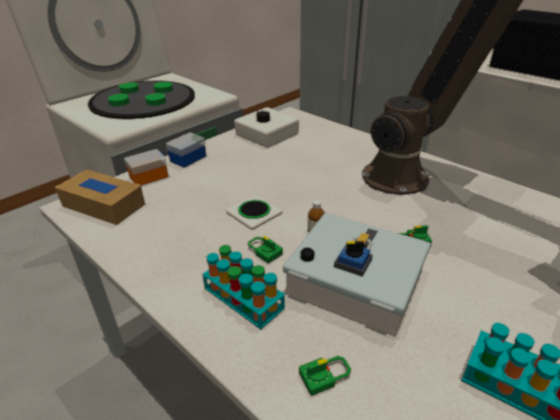

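View pics/top0.png

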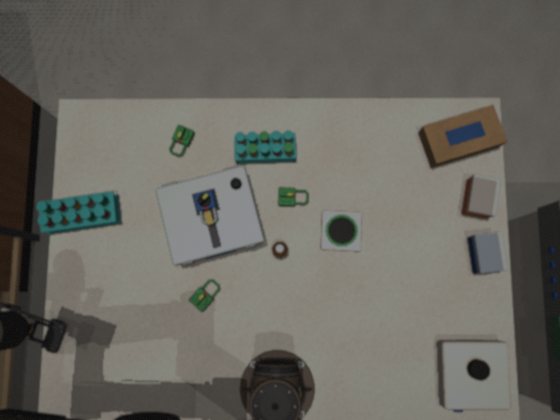

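View pics/wrist0.png

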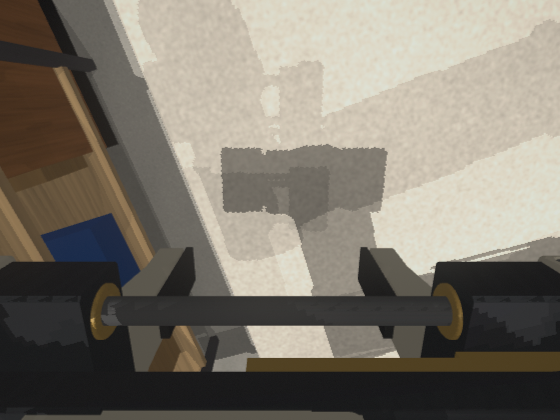

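The scene and top views show the white carrier with the blue lock: (353,257) in scene, (207,203) in top. There are three green look-alikes on the bench at about (181,140), (293,197) and (205,294) in top. The reader is at (342,230), the bottle at (280,250), the cap at (236,183) and the rack at (265,147). The only blue lock is the one in the carrier's nest, so I'll confirm it with an enlarged crop.

```bash
python3 - <<'E'
from h import *
f=dict(np.load('pics/top0.npz')); save(f,'c1.png',(150,155,270,275),5)
for n,uv,z in (("stud-ish",(213,232),.13),("lock",(205,202),.13),("reader",(342,230),.019),("bottle",(280,248),.1),("cap",(236,183),.122)): print(n,ray(f,uv,z).round(3))
f=dict(np.load('pics/scene0.npz')); save(f,'c2.png',(280,200,440,320),5)
E
```

```text
stud-ish [0.473 0.193 0.13 ]
lock [0.565 0.219 0.13 ]
reader [ 0.493 -0.208  0.019]
bottle [ 0.428 -0.01   0.1  ]
cap [0.626 0.126 0.122]
```

View pics/c1.png

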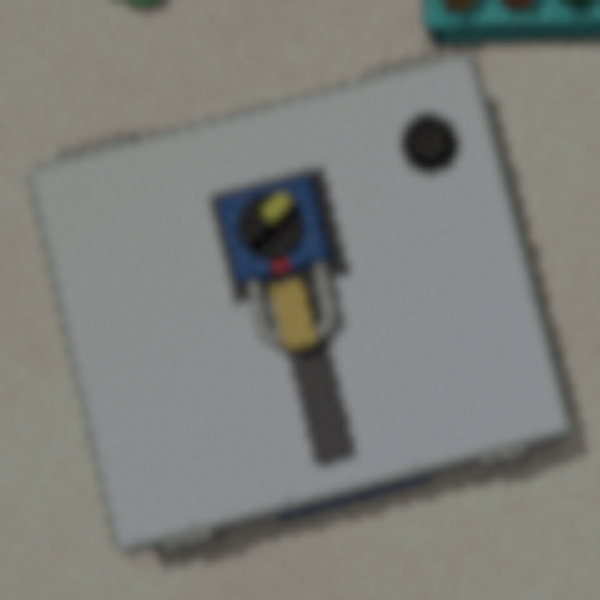

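View pics/c2.png

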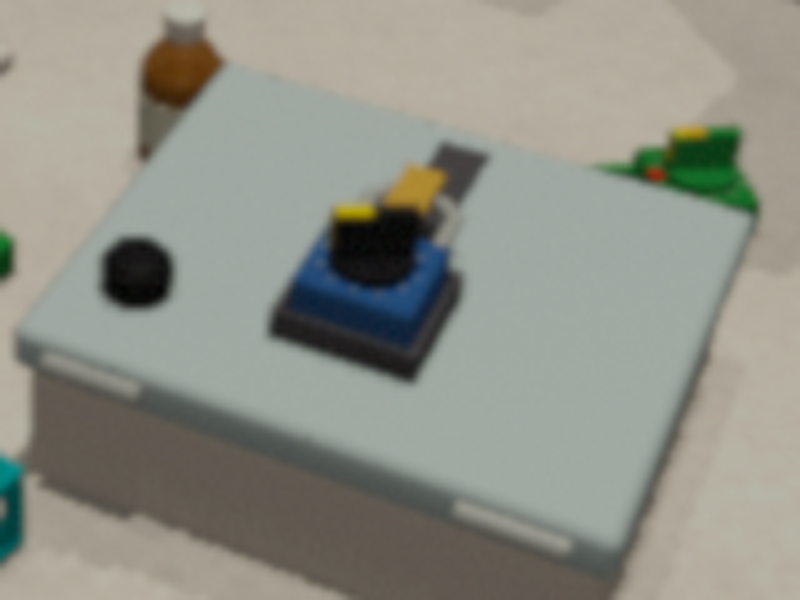

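The crop confirms it: the blue lock sits in the dark nest with the brass stud head in its shackle. The yellow pointer is at the far right and the red mark on the shackle side, so the dial is near 2.1. I'll move above it for a wrist view.

```bash
python3 -m jog '[[[0.036,-0.043,0.005,0,0,-0.048,1],[0.036,-0.043,0.005,0,0,-0.048,1],[0.036,-0.043,0.005,0,0,-0.048,1],[0.036,-0.043,0.005,0,0,-0.048,1],[0.036,-0.043,0.005,0,0,-0.048,1],[0.036,-0.043,0.005,0,0,-0.048,1],[0.036,-0.043,0.005,0,0,-0.048,1],[0.036,-0.043,0.005,0,0,-0.048,1],[0.036,-0.043,0.005,0,0,-0.048,1],[0.036,-0.043,0.005,0,0,-0.048,1],[0,0,0,0,0,0,1],[0,0,0,0,0,0,1],[0,0,0,0,0,0,1]]]'
python3 - <<'E'
from h import *
st=monitor.get_state(); f=grab_frame("wrist"); save(f,'w1.png',s=1.4)
np.savez('pics/w1.npz',eef_pos=st["eef_pos"],ee_rot=st["ee_rot"],**f); print(st["q"].round(3),arm.tip_extent)
E
```

```text
t: 1.78
eef_pos: [0.5626, 0.2144, 0.3014]
ee_rot: [3.141, -0.0, -2.355]
force: [0.7, 0.6, -0.7]
width: 0.0878
[ 0.688  0.212 -0.078 -0.    -1.281  0.098] 0.025
```

View pics/w1.png

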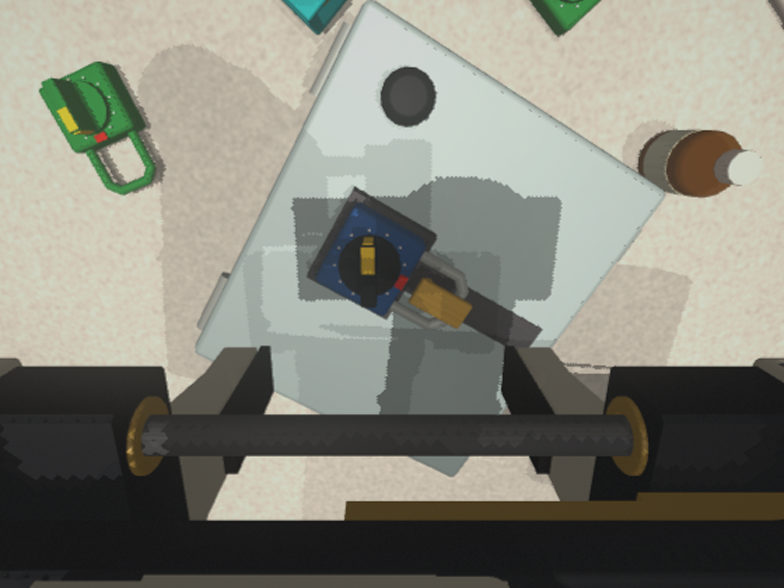

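The wrist view (×1.4) shows the lock at about (370,255). The yellow pointer stripe is at (368,255), the red mark at (402,283), the brass head at (440,303) and the shackle bow around it. Next I'll enlarge and measure.

```bash
python3 - <<'E'
from h import *
f=dict(np.load('pics/w1.npz')); st=f
save(f,'w1c.png',(205,120,405,260),4)
M=T(f,st); print("cam",M[:3,3].round(3))
hsv=cv2.cvtColor(f["pixels"],cv2.COLOR_RGB2HSV)
def comp(lo,hi,roi):
    m=cv2.inRange(hsv,lo,hi); r=np.zeros_like(m); x0,y0,x1,y1=roi; r[y0:y1,x0:x1]=m[y0:y1,x0:x1]
    c=max(cv2.findContours(r,cv2.RETR_EXTERNAL,cv2.CHAIN_APPROX_NONE)[0],key=cv2.contourArea); return c[:,0].astype(float)
roi=(205,120,405,260)
def onplane(c,z): return np.array([ray(f,p,z,st)[:2] for p in c])
def rect(P): 
    r=cv2.minAreaRect((P*1000).astype(np.float32)); return np.round(r[0],1),np.round(r[1],1),round(r[2],1)
b=comp((105,90,30),(125,255,255),roi); print("blue",rect(onplane(b,.134)))
y=comp((20,120,60),(35,255,255),(245,160,285,205)); print("yellow",rect(onplane(y,.164)), y.mean(0))
g=comp((12,90,60),(30,255,255),(285,190,345,240)); print("brass",rect(onplane(g,.137)),g.mean(0))
r_=comp((0,140,60),(8,255,255),roi); print("red",rect(onplane(r_,.134)),r_.mean(0))
cp=comp((0,0,0),(180,90,60),(265,40,320,95)); print("cap",rect(onplane(cp,.122)))
E
```

```text
cam [0.622 0.155 0.435]
blue (array([572.2, 219.4]), array([54.4, 60.3]), 15.8)
yellow (array([579.2, 213.8]), array([ 8.4, 16.6]), 44.6) [262.32727273 185.69090909]
brass (array([518.3, 205.8]), array([40.7, 21.6]), 14.0) [314.05825243 215.94174757]
red (array([547.6, 214.9]), array([5.6, 8.9]), 13.2) [286.36363636 201.09090909]Traceback (most recent call last):
  File "<stdin>", line 17, in <module>
  File "<stdin>", line 8, in comp
ValueError: max() iterable argument is empty
```

View pics/w1c.png

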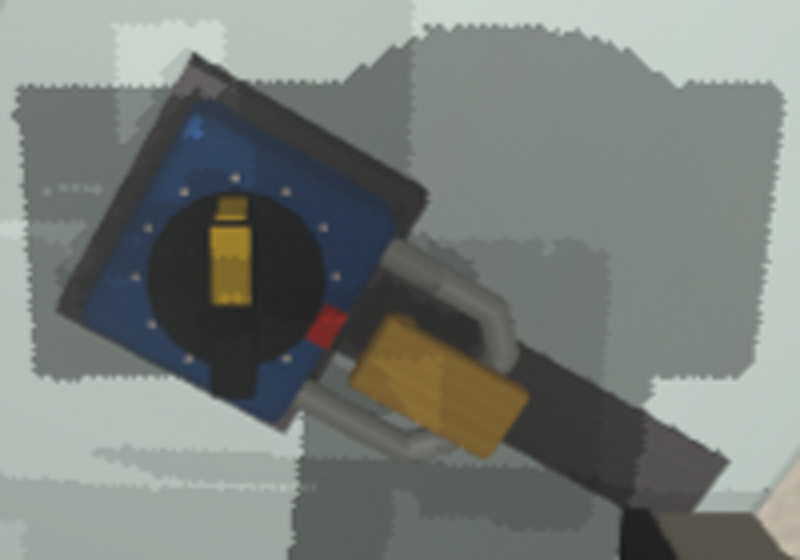

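```bash
python3 - <<'E'
from h import *
f=dict(np.load('pics/w1.npz')); st=f
P=lambda u,v,z:(ray(f,(205+u/4,120+v/4),z,st)*1000).round(1)
print("disc",P(237,278,.140)); 
a=P(231,227,.164); b=P(233,362,.164); print("bar",a,b,(a+b)/2,np.linalg.norm(a-b),np.degrees(np.arctan2(*(a-b)[1::-1])))
for u,v in((390,250),(305,390)): print("leg at body",P(u,v,.127))
for u,v in((515,340),(430,447),): print("bow",P(u,v,.123))
for u,v in((193,55),(425,192)): print("nest",P(u,v,.108))
import numpy as np
t=dict(np.load('pics/top0.npz'))
print("top: ",(ray(t,(150+283/5,155+220/5),.15)*1000).round(1))
hsv=cv2.cvtColor(t["pixels"],cv2.COLOR_RGB2HSV); m=cv2.inRange(hsv,(105,90,20),(125,255,255)); m[:150]=0;m[260:]=0;m[:,:150]=0;m[:,260:]=0
c=max(cv2.findContours(m,0,1)[0],key=cv2.contourArea)[:,0].astype(float); r=cv2.minAreaRect(np.array([ray(t,p,.134)[:2]*1000 for p in c]).astype(np.float32)); print("top blue",r)
m=cv2.inRange(hsv,(0,0,0),(180,255,70)); m[:210]=0;m[250:]=0;m[:,:322]=0;m[:,362:]=0
c=max(cv2.findContours(m,0,1)[0],key=cv2.contourArea)[:,0].astype(float); print("pad",cv2.minEnclosingCircle(np.array([ray(t,p,.019)[:2]*1000 for p in c]).astype(np.float32)))
E
```

```text
disc [571.4 220.3 140. ]
bar [584.1 207.9 164. ] [562.8 229.  164. ] [573.45 218.45 164.  ] 29.981661061388888 -44.72973889350576
leg at body [548.1 192.3 127. ]
leg at body [537.1 231.8 127. ]
bow [508.6 186.6 123. ]
bow [502.5 221.1 123. ]
nest [612.7 194.9 108. ]
nest [548.3 178.1 108. ]
top:  [571.  211.3 150. ]
top blue ((573.0330810546875, 199.86795043945312), (53.53839111328125, 22.096492767333984), 5.358208656311035)
pad ((493.3892822265625, -205.68556213378906), 42.69351577758789)
```

Two measures agree on the dial axis at about (0.571, 0.2205), with lock yaw about 14.3° and the bar at −45°, which puts the dial at about 2.1 (4 clicks). Next I'll descend and grip the bar, keeping the tips 2 mm above the disc.

```bash
python3 -m jog '[[[0.0085,0.006,-0.014,0,0,0,1],[0,0,-0.03,0,0,0,1],[0,0,-0.03,0,0,0,1],[0,0,-0.03,0,0,0,1],[0,0,-0.02,0,0,0,1],[0,0,-0.01,0,0,0,1],[0,0,0,0,0,0,1],[0,0,0,0,0,0,1]]]' 30
python3 - <<'E'
from h import *
st=monitor.get_state(); f=grab_frame("wrist"); save(f,'w2.png')
E
```

```text
t: 2.82
eef_pos: [0.5722, 0.2201, 0.1683]
ee_rot: [-3.141, 0.001, -2.356]
force: [-0.8, 0.3, -0.8]
width: 0.0875
```

View pics/w2.png

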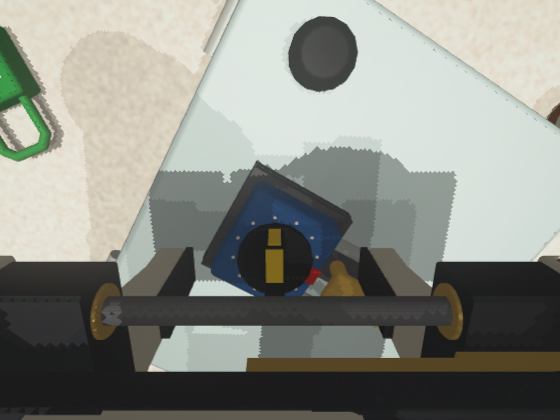

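The bar at (274,262) is centred between the fingers, whose midpoint is about 276. Closing now.

```bash
python3 -m jog '[[[0,0,0,0,0,0,0.1],[0,0,0,0,0,0,0],[0,0,0,0,0,0,0],[0,0,0,0,0,0,0],[0,0,0,0,0,0,0],[0,0,0,0,0,0,0],[0,0,0,0,0,0,0],[0,0,0,0,0,0,0]]]' 30
```

```text
t: 3.88
eef_pos: [0.5717, 0.2197, 0.1675]
ee_rot: [-3.142, -0.0, -2.357]
force: [-0.4, 0.5, 0.3]
width: 0.0133
```

```bash
python3 -m jog '[[[0,0,0,0,0,0,0],[0,0,0,0,0,0,0],[0,0,0,0,0,0,0],[0,0,0,0,0,0,0]]]'
```

```text
t: 4.38
eef_pos: [0.5718, 0.2197, 0.1676]
ee_rot: [-3.142, 0.0, -2.357]
force: [2.5, 1.3, -0.6]
width: 0.0099
```

Gripped at 9.9 mm. Turning clockwise one click (0.524) at a time, starting with two clicks.

```bash
python3 -m jog '[[[0,0,0,0,0,-0.131,0],[0,0,0,0,0,-0.131,0],[0,0,0,0,0,-0.131,0],[0,0,0,0,0,-0.131,0],[0,0,0,0,0,0,0],[0,0,0,0,0,0,0],[0,0,0,0,0,-0.131,0],[0,0,0,0,0,-0.131,0],[0,0,0,0,0,-0.131,0],[0,0,0,0,0,-0.131,0],[0,0,0,0,0,0,0],[0,0,0,0,0,0,0]]]'
python3 -c "
from h import *
st=monitor.get_state();print(st['moment'].round(2),st['q'].round(2))"
```

```text
t: 5.88
eef_pos: [0.5715, 0.2195, 0.1676]
ee_rot: [-3.141, -0.0, 2.882]
force: [-0.6, 0.3, 0.5]
width: 0.0097
[0.19 0.16 0.01] [ 0.69  0.32 -0.24 -0.   -1.   -0.94]
```

```bash
python3 -m jog '[[[0,0,0,0,0,-0.131,0],[0,0,0,0,0,-0.131,0],[0,0,0,0,0,-0.131,0],[0,0,0,0,0,-0.131,0],[0,0,0,0,0,0,0],[0,0,0,0,0,0,0],[0,0,0,0,0,-0.131,0],[0,0,0,0,0,-0.131,0],[0,0,0,0,0,-0.131,0],[0,0,0,0,0,-0.131,0],[0,0,0,0,0,0,0],[0,0,0,0,0,0,0],[0,0,0,0,0,0,0]]]'
python3 -c "
from h import *
st=monitor.get_state();print(st['moment'].round(2),st['q'].round(2))
f=grab_frame('wrist');save(f,'w3.png',s=1.4)"
```

```text
t: 7.5
eef_pos: [0.5718, 0.2197, 0.1676]
ee_rot: [3.141, -0.0, 1.833]
force: [-0.2, 1.9, 0.3]
width: 0.0098
[ 0.73  0.14 -0.02] [ 0.69  0.32 -0.24 -0.   -1.   -1.99]
```

View pics/w3.png

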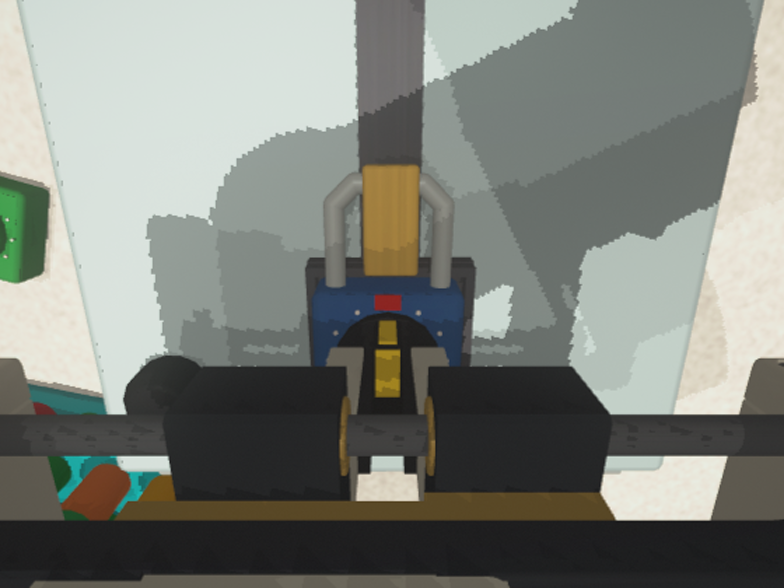

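The pointer stripe (388,345–395) is in line with the red mark (388,302), and the shackle is still shut. I'll open the fingers and measure the shackle.

```bash
python3 -m jog '[[[0,0,0,0,0,0,1],[0,0,0,0,0,0,1],[0,0,0,0,0,0,1],[0,0,0.02,0,0,0,1],[0,0,0.02,0,0,0,1],[0,0,0.02,0,0,0,1],[0,0,0,0,0,0,1],[0,0,0,0,0,0,1],[0,0,0,0,0,0,1]]]'
python3 -c "
from h import *
st=monitor.get_state()
f=grab_frame('wrist');save(f,'w4.png',(180,70,380,220),4)
np.savez('pics/w4.npz',eef_pos=st['eef_pos'],ee_rot=st['ee_rot'],**f)"
```

```text
t: 8.68
eef_pos: [0.5713, 0.2194, 0.2266]
ee_rot: [-3.14, 0.0, 1.831]
force: [-0.2, -0.6, 0.2]
width: 0.0871
```

View pics/w4.png

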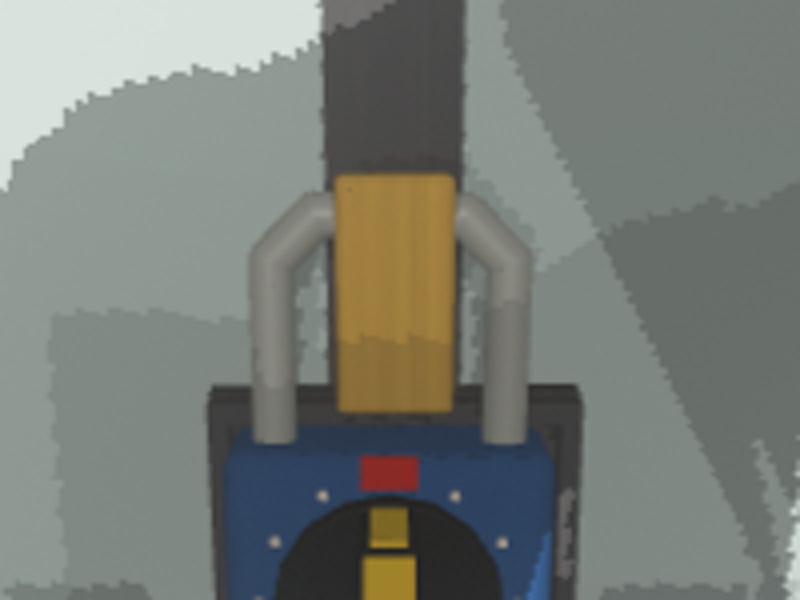

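The pointer is exactly at the red mark (390,470 in the crop). The shackle legs are centred at u≈273 and u≈506, the bow bar at v≈212, and the straight legs run from v≈260 to v≈440.

```bash
python3 - <<'E'
from h import *
f=dict(np.load('pics/w4.npz')); st=f
P=lambda u,v,z:(ray(f,(180+u/4,70+v/4),z,st)*1000).round(1)
b=P(390,212,.123); l=P(273,330,.123); r=P(506,330,.123); print("bow",b,"legs",l,r,np.linalg.norm(l-r))
for yaw in (.25,):
    u=np.array([np.cos(yaw),np.sin(yaw)]); print("grip from bow",b[:2]+20*u, "legs mid",(l+r)/2, "yaw legs",np.arctan2(*(l-r)[1::-1])-np.pi/2)
m1,m2=P(390,212,.123)[:2],P(390,470,.134)[:2]; d=m2-m1; print("yaw bow-red",np.arctan2(d[1],d[0]),m2)
for v in (262,440): print(v,(P(390,v,.127)[:2]-b[:2])@u)
E
```

```text
bow [505.2 203.1 123. ] legs [530.5 188.2 123. ] [519.7 228.5 123. ] 41.722056516907216
grip from bow [524.57824843 208.04807919] legs mid [525.1  208.35 123.  ] yaw legs -2.879755122745369
yaw bow-red 0.26001093831933964 [547.3 214.3]
262 8.173956445948624
440 39.85138901618147
```

```bash
python3 -m jog '[[[-0.0235,-0.006,0,0,0,0,1],[-0.0235,-0.006,-0.01,0,0,0,1],[0,0,-0.03,0,0,0,1],[0,0,-0.03,0,0,0,1],[0,0,-0.015,0,0,0,1],[0,0,-0.0085,0,0,0,1],[0,0,0,0,0,0,1],[0,0,0,0,0,0,1]]]' 25
python3 - <<'E'
from h import *
f=grab_frame("wrist"); save(f,'w5.png')
E
```

```text
t: 9.72
eef_pos: [0.5252, 0.208, 0.1349]
ee_rot: [3.14, -0.0, 1.831]
force: [-0.2, -0.2, 0.6]
width: 0.0875
```

View pics/w5.png

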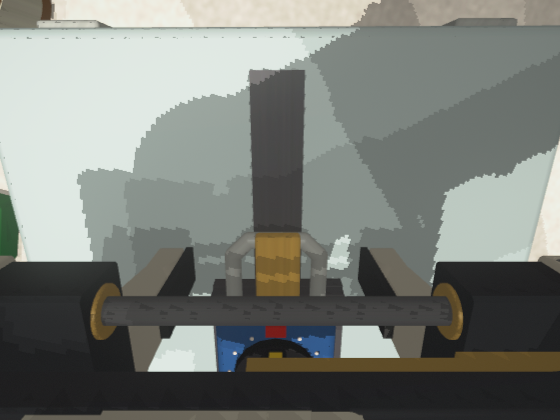

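The shackle, at (276,265), is centred between the fingers. Closing on the legs.

```bash
python3 -m jog '[[[0,0,0,0,0,0,0.3],[0,0,0,0,0,0,0.3],[0,0,0,0,0,0,0.3],[0,0,0,0,0,0,0.3],[0,0,0,0,0,0,0.3],[0,0,0,0,0,0,0.3],[0,0,0,0,0,0,0.3]]]' 25
```

```text
t: 10.65
eef_pos: [0.5247, 0.2076, 0.1341]
ee_rot: [3.142, 0.0, 1.831]
force: [0.9, 0.5, 0.9]
width: 0.0488
```

```bash
python3 -m jog '[[[-0.003,-0.0008,0,0,0,0,0.3],[-0.003,-0.0008,0,0,0,0,0.3],[-0.003,-0.0008,0,0,0,0,0.3],[-0.003,-0.0008,0,0,0,0,0.3],[-0.003,-0.0008,0,0,0,0,0.3],[-0.003,-0.0008,0,0,0,0,0.3],[-0.003,-0.0008,0,0,0,0,0.3],[-0.0022,-0.0006,0,0,0,0,0.3],[0,0,0,0,0,0,0.3],[0,0,0,0,0,0,0.3],[0,0,0,0,0,0,0.3]]]'
python3 - <<'E'
from h import *
f=grab_frame("wrist"); save(f,'w6.png')
E
```

```text
t: 12.02
eef_pos: [0.5012, 0.2014, 0.134]
ee_rot: [-3.141, 0.0, 1.831]
force: [-1.5, 2.4, 0.9]
width: 0.0493
```

View pics/w6.png

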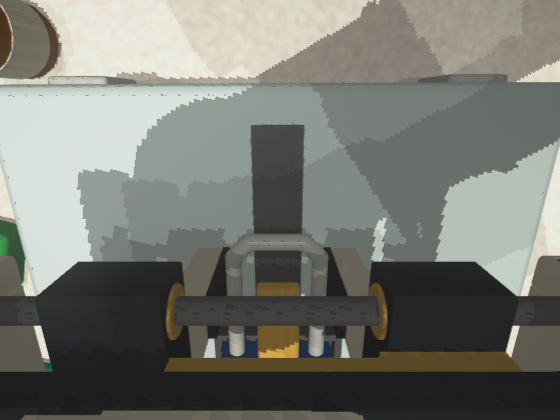

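The bow at (277,240) is now clear of the stud head at (278,285), and the tool moved 24 mm. A small extra pull will show whether it is at the stop.

```bash
python3 -m jog '[[[-0.001,-0.0003,0,0,0,0,0.3],[-0.001,-0.0003,0,0,0,0,0.3],[0,0,0,0,0,0,0.3],[0,0,0,0,0,0,0.3]]]'
```

```text
t: 12.58
eef_pos: [0.5006, 0.2012, 0.1343]
ee_rot: [3.14, -0.0, 1.831]
force: [4.9, 0.8, -3.9]
width: 0.0491
```

The force rose to 4.9 N, so it is at the stop. Releasing, raising and looking.

```bash
python3 -m jog '[[[0,0,0,0,0,0,1],[0,0,0,0,0,0,1],[0,0,0,0,0,0,1],[0,0,0,0,0,0,1],[0,0,0.03,0,0,0,1],[0,0,0.03,0,0,0,1],[0.024,0.006,0.03,0,0,0,1],[0.024,0.006,0,0,0,0,1],[0.024,0.006,0,0,0,0,1],[0,0,0,0,0,0,1],[0,0,0,0,0,0,1]]]'
python3 -c "
from h import *
st=monitor.get_state()
f=grab_frame('wrist');save(f,'w7.png',s=1.4)
np.savez('pics/w7.npz',eef_pos=st['eef_pos'],ee_rot=st['ee_rot'],**f)"
```

```text
t: 13.95
eef_pos: [0.571, 0.2186, 0.2237]
ee_rot: [-3.141, 0.0, 1.83]
force: [-0.3, 0.2, 0.3]
width: 0.0878
```

View pics/w7.png

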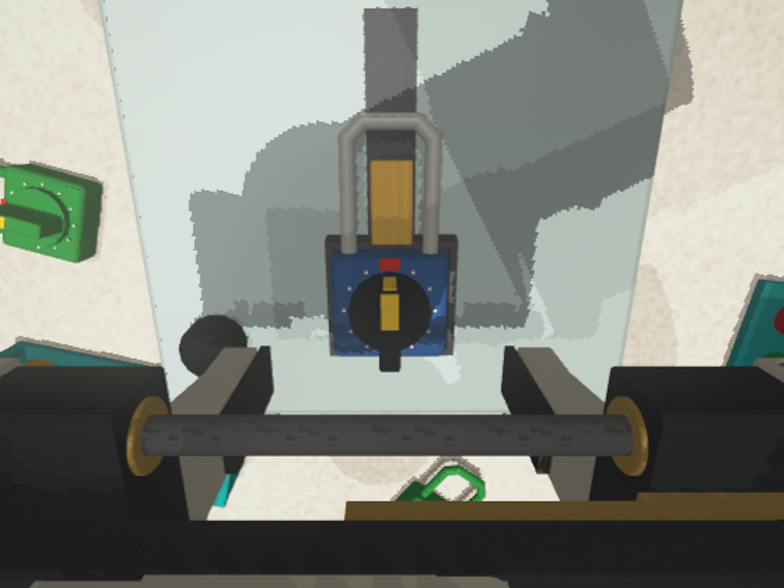

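The shackle is fully out, with clear space around the brass head (392,200). The pointer is still at the mark. Descending to grip the bar for the lift.

```bash
python3 -m jog '[[[0,0.0005,-0.02,0,0,0,1],[0,0,-0.02,0,0,0,1],[0,0,-0.01,0,0,0,1],[0,0,-0.006,0,0,0,1],[0,0,0,0,0,0,1],[0,0,0,0,0,0,0],[0,0,0,0,0,0,0],[0,0,0,0,0,0,0],[0,0,0,0,0,0,0],[0,0,0,0,0,0,0],[0,0,0,0,0,0,0],[0,0,0,0,0,0,0],[0,0,0,0,0,0,0],[0,0,0,0,0,0,0],[0,0,0,0,0,0,0],[0,0,0,0,0,0,0],[0,0,0,0,0,0,0]]]' 45
```

```text
t: 16.12
eef_pos: [0.5715, 0.2195, 0.168]
ee_rot: [3.142, -0.0, 1.831]
force: [-0.1, 1.9, 0.5]
width: 0.0094
```

Gripped. Lifting straight up slowly.

```bash
python3 -m jog '[[[0,0,0.004,0,0,0,0],[0,0,0.006,0,0,0,0],[0,0,0.006,0,0,0,0],[0,0,0.006,0,0,0,0],[0,0,0.006,0,0,0,0],[0,0,0.006,0,0,0,0],[0,0,0.006,0,0,0,0],[0,0,0.01,0,0,0,0],[0,0,0.01,0,0,0,0],[0,0,0.01,0,0,0,0],[0,0,0.01,0,0,0,0],[0,0,0.01,0,0,0,0],[0,0,0,0,0,0,0],[0,0,0,0,0,0,0],[0,0,0,0,0,0,0]]]'
python3 -c "
from h import *
f=grab_frame('wrist');save(f,'w8.png')
f=grab_frame('scene');save(f,'s8.png',(240,130,480,310),3.3)"
```

```text
t: 18.0
eef_pos: [0.5713, 0.2192, 0.2575]
ee_rot: [-3.141, 0.0, 1.83]
force: [1.2, -0.4, -3.2]
width: 0.0096
```

View pics/w8.png

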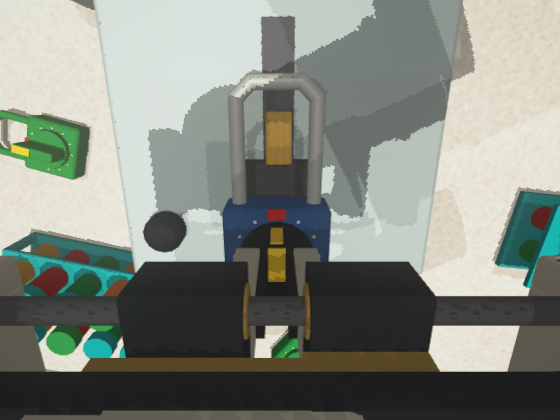

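View pics/s8.png

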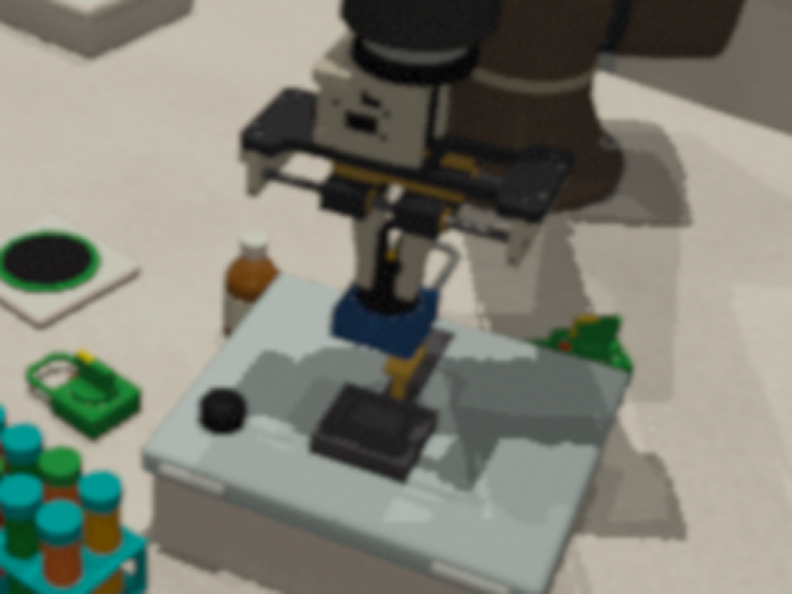

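The lock is off the stud, level, and hanging with its shackle out (bow at (277,85) in wrist; nest empty and cap untouched in scene). Carrying it to above the reader at (0.493, −0.206).

```bash
python3 -m jog '[[[-0.002,-0.01,0,0,0,0,0],[-0.004,-0.02,0,0,0,0,0],[-0.0045,-0.025,0,0,0,0,0],[-0.0045,-0.025,0,0,0,0,0],[-0.0045,-0.025,0,0,0,0,0],[-0.0045,-0.025,0,0,0,0,0],[-0.0045,-0.025,0,0,0,0,0],[-0.0045,-0.025,0,0,0,0,0],[-0.0045,-0.025,0,0,0,0,0],[-0.0045,-0.025,0,0,0,0,0],[-0.0045,-0.025,0,0,0,0,0],[-0.0045,-0.025,0,0,0,0,0],[-0.0045,-0.025,0,0,0,0,0],[-0.0045,-0.025,0,0,0,0,0],[-0.0045,-0.025,0,0,0,0,0],[-0.0045,-0.025,0,0,0,0,0],[-0.004,-0.025,0,0,0,0,0],[-0.003,-0.02,0,0,0,0,0],[-0.003,-0.01,0,0,0,0,0],[0,0,0,0,0,0,0]]]'
python3 -c "
from h import *
f=grab_frame('top');save(f,'t9.png',(260,140,420,300),3.7)
f=grab_frame('scene');save(f,'s9.png',(180,100,380,250),4)"
```

```text
t: 20.6
eef_pos: [0.492, -0.2163, 0.258]
ee_rot: [-3.142, -0.0, 1.829]
force: [-0.2, -0.2, -3.3]
width: 0.0097
```

View pics/t9.png

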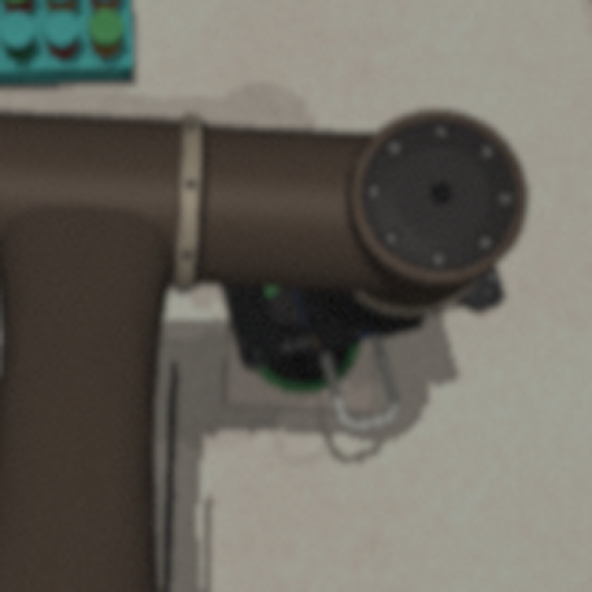

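View pics/s9.png

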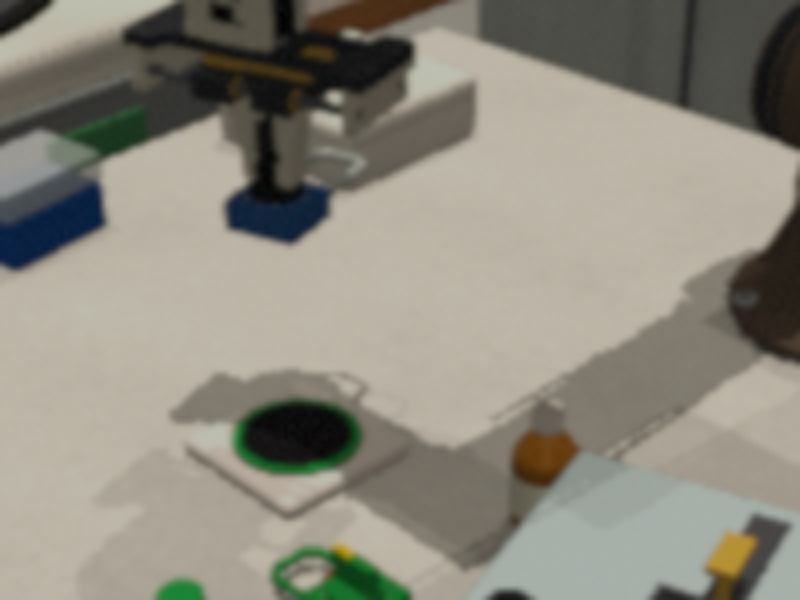

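The lock is held over the pad, with the ring centre at (298,436) in the scene crop. I'll lower by 78 mm with +10 mm in y, and cross-check the pad position in two views.

```bash
python3 - <<'E'
from h import *
for n in ("scene0","top0"):
    f=dict(np.load(f'pics/{n}.npz')); hsv=cv2.cvtColor(f["pixels"],cv2.COLOR_RGB2HSV)
    m=cv2.inRange(hsv,(40,80,20),(90,255,255)); x,y=map(int,proj(f,[.493,-.206,.019])); k=np.zeros_like(m); k[y-25:y+25,x-35:x+35]=m[y-25:y+25,x-35:x+35]
    v,u=np.nonzero(k); P=np.array([ray(f,p,.019)[:2]*1000 for p in zip(u,v)]).astype(np.float32); print(n,len(u),cv2.minEnclosingCircle(P))
E
python3 -m jog '[[[0,0.005,-0.01,0,0,0,0],[0,0.005,-0.015,0,0,0,0],[0,0,-0.015,0,0,0,0],[0,0,-0.015,0,0,0,0],[0,0,-0.013,0,0,0,0],[0,0,-0.01,0,0,0,0],[0,0,0,0,0,0,0],[0,0,0,0,0,0,0],[0,0,0,0,0,0,0],[0,0,0,0,0,0,0]]]'
python3 -c "
from h import *
st=monitor.get_state()
f=grab_frame('wrist');save(f,'w10.png')
np.savez('pics/w10.npz',eef_pos=st['eef_pos'],ee_rot=st['ee_rot'],**f)
f=grab_frame('scene');save(f,'s10.png',(180,100,380,250),4);np.savez('pics/s10.npz',**f)"
```

```text
scene0 180 ((497.5262145996094, -206.90313720703125), 50.08650207519531)
top0 187 ((493.98309326171875, -205.66195678710938), 48.38337707519531)
t: 21.95
eef_pos: [0.4927, -0.2057, 0.1805]
ee_rot: [3.141, 0.0, 1.831]
force: [-0.2, -0.7, -3.4]
width: 0.0101
```

View pics/w10.png

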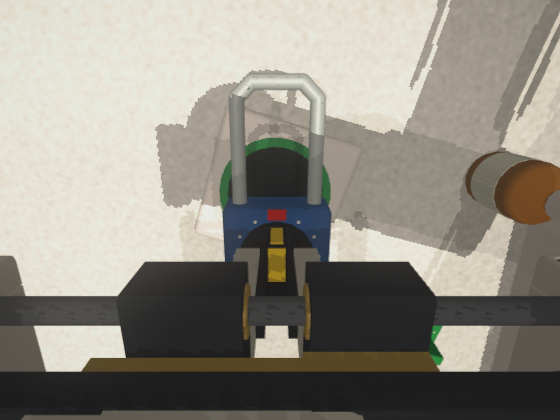

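View pics/s10.png

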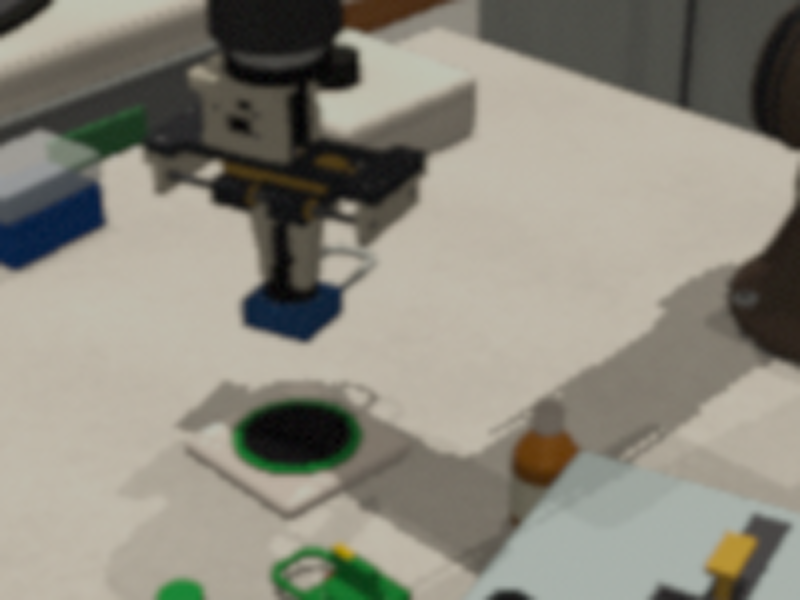

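The lock is centred over the pad. One last check of level and height: comparing predicted pixels for a level lock with the pixels seen (red mark (277,215), bow centre (278,80)).

```bash
python3 - <<'E'
from h import *
f=dict(np.load('pics/w10.npz')); st=f; p=f["eef_pos"]; yaw=.261
u=np.array([np.cos(yaw),np.sin(yaw),0]); zu=p[2]-.06
print("underside above pad",zu-.019)
for n,d,h in (("red",25,26),("bow",86.5,15)):
    for tilt in (-.1,0,.1):
        hh=h/1000+d/1000*np.sin(tilt); q=p-u*d/1000; q[2]=zu+hh; print(n,tilt,proj(f,q,st).round(1))
s=monitor.get_state(); print(s["force"].round(1),s["width"],abs(s["qd"]).max())
E
```

```text
underside above pad 0.1014987942704232
red -0.1 [275.4 213.4]
red 0 [275.4 215. ]
red 0.1 [275.4 216.6]
bow -0.1 [275.4  94.5]
bow 0 [275.3  94.4]
bow 0.1 [275.3  94.4]
[ 0.2 -0.6 -3. ] 0.009948519195301021 0.0031994943742501727
```

```bash
python3 -c "
from station import job_done; print(job_done())"
```

```text
the job is handed in; nothing more can be done
None
```

The lock is off the carrier, and the arm is holding it open and level, dial up, above the reader pad. The job was handed in at about 22 s, and no verdict is reported.

- **Dial:** I gripped the bar and turned it clockwise four clicks (about 2.09 rad). The wrist pictures, taken before and after I released the bar, show the pointer at the red mark. They also show the shackle still shut.
- **Shackle:** I pulled it out about 24 mm, and the force then rose to about 5 N, so it was at its stop. The picture after letting go shows the bow clear of the stud head.
- **Lift and carry:** I lifted the lock straight up by the grip bar and carried it over the bottle. No picture showed the rack, bottle or cap moved, but I did not measure their positions again at the end.
- **Final pose:** The tool is within about 2–5 mm of the pad's centre. The two camera views of the pad differ by about 4 mm. The underside is about 101 mm above the pad, the grip still reads 10 mm, the load is about 3 N and the arm is still.
- **Level check:** The red mark is where a level lock would show it. The shackle bow appeared about 14 px from my first prediction. I put that down to a bow distance I had guessed too short: my measurement gives 92 mm where I had used 86. I did not rerun the check, and the bow's pixel barely changes with tilt, so the level rests on the red mark and the pictures.

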